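Clamp the cutting rule on the pastry board

TASK

The wooden cutting rule lies under one of the two bridge clamps on the birch board. Turn that clamp's knob clockwise until its foot touches the rule, then an eighth of a turn (45 degrees) more, and let go. Leave the empty clamp's knob as it is, and do not push the rule out of its place.

Things in the scene. Friction and masses are not known exactly. Their poses are not given: they have to be found in the camera images.
- clamp: The clamp to tighten: aluminium bridge fixed on the board, astride the rule; an identical empty clamp stands elsewhere. Beam 170 x 30 mm, top 74 mm above the board; 134 mm clear between its posts. Origin on the board under its middle (board 4 mm above the counter), y along the beam, z up. Under the beam a sprung rubber foot, 28 mm across, sinks 4.5 mm per rad of the knob.
- clamp_grip (a point): Centre of the dark wooden bar grip on the clamp's knob, on its vertical axis, 108 mm above the board. Bar 64 mm long, 13 wide, 24 high, its underside 22 mm above the beam, on a steel neck 22 mm thick. x along the bar, y across it, z up; it turns with the knob, which keeps its height. Grip the bar across its width from above.
- clamp_knob (a joint): Turn of that knob in rad, growing clockwise from above (tightening), travel 0 to 2.2; starts between 0.1 and 0.55, the foot clear of the rule. The foot touches at 0.75, the bar then in line with the beam; an eighth of a turn more is 1.535, the bar 45 degrees clockwise past the beam's line. Stiff (0.06 N m, up to 0.1 when pressing); it stays where it is left.
- rule: The loose cutting rule, a plain strip of brown wood 240 x 36 x 12 mm lying flat on the board, crosswise under the clamp's beam. Origin at the centre of its underside, x along it.
- spare_bar_end (a point): Point 30 mm out from the axis along the bar grip of the empty clamp's knob (108 mm above the board). This clamp has nothing beneath its foot and is not to be turned.

How it is judged:
By the outcome, as a careful person would: the job done as asked, in the order asked, and still so for the second after the job is handed in, with the robot touching nothing.
It also fails if it takes over 29 s, if anything falls off the work surface, if the arm or the gripper's body presses on something with over 40 N, if the wrist force passes 120 N, or if a joint passes its speed limit or range.

ROBOT

A 7-joint arm with a two-finger parallel gripper is mounted at the origin on the work surface. World frame = base frame: x ahead of the robot, y to its left, z up, the work surface at z = 0. Lengths are in m, angles in rad, forces in N, time in s.
With the tool pointing down it reaches from about 0.35 to 0.9 m from the base axis. Payload 8.1 kg.
Tool frame: the origin (TCP) lies midway between the tips of the shut fingers; the grasp point (between the pads) lies arm.tcp_to_grasp behind it (arm.tcp_to_grasp is the distance from the TCP to the grasp point, in m); z points along the fingers, y is the line along which they close (so a half turn about z gives the same grasp; the last joint's range is limited). The gripper opens to 92 mm and grips with 3 to 60 N. Pads are 19 mm wide; open, the fingers measure 130 mm over their backs; the gripper's body (75 mm by 190 mm) begins 47 mm behind the grasp point.
Start: joints at [-1.447, 0.434, 0.025, 1.573, -0.012, 1.134, -0.075], TCP at [0.141, 0.609, 0.227] pointing down, gripper open.
Joint ranges: [-2.62, 2.62], [-0.44, 2.09], [-1.27, 1.32], [0.08, 2.57], [-1.32, 4.46], [0.12, 2], [-2.74, 2.74]. Speed limits (rad/s): [2.22, 2.22, 3.01, 3.01, 3.14, 3.14, 3.14].

INTERFACE

Orientations are given as a rotation vector (axis times angle).
In Python, from cell import observe, get_image, arm gives the robot as it stands. The module is installed in compiled form; this text tells all that it offers.
- The arm moves only by the tool drive_tool, never from a script. Its argument "steps" is a list of rows, each a list of 5 numbers: the closure, from 0 (fully open) to 1 (shut), then the shift along the world's x, y, z in mm, then the turn about the world's z in rad. In form: [[hand, x, y, z, roll], ...]. A call has 1 to 20 rows; each row shifts and turns the commanded pose from where the row before left it; what a row does not reach is not made up. A row lasts 1/12 s, in which the tool goes at most 41.7 mm and 7.16 degrees, less where a joint would pass 70% of its speed; a pose out of reach is approached as far as the arm can. A call with a gripper value outside its range is refused whole. The fingers move at their own pace and stop on an object; "grip_force" is the grip in N (left out, the last holds). Time passes only in rows, so rows that do not move let the fingers close. It gives the time, the measured TCP pose, the force, the opening and the grip force at its end, in the units of the state.
- observe(): the state, without advancing time (a new reading comes with each control period).
- get_image(name): name is "side" or "top" or "wrist"; returns a dict with "image" (400x640x3 uint8, red, green, blue), "vfov" (degrees; the focal length in pixels is half the picture's height over the tangent of half this angle, whatever the lens; pixels are square), "cx", "cy" (the principal point, pixels), "xyz" and "attitude" of the camera in the world. Camera axes: x right, y down, z forward; pixel columns grow to the right and rows downward; lengths in m; the calibration is good to about 2 mm. A picture is of the moment at which its call begins. There is no depth.
- arm.sign_off(): hands the job in; it is judged then, once.
The state is a dict: "clock": time; "joints": joint angles; "dq": joint speeds; "joint_efforts": joint torques, N m; "position": TCP position; "ee_rot": TCP orientation; "force": force on the tool from outside, world axes, zero at the start; "ft_torque": the same for the moment, N m; "width": opening from 0.0 (shut) to 1.0 (fully open); "gripper_force": force on a finger pad.
Only numpy, scipy, OpenCV 4.12 (cv2) and the standard library are available. Lean on these libraries where they do the work, as an engineer would, in place of code of your own. Each camera call takes 0.05 s, during which the arm holds its last target. There are 200 camera calls.

## Working session

There is one attempt and no reset: what is moved stays moved. The work goes in short steps, Python scripts to look and compute and a tool call to move; the robot and the scene stay as the last step left them, time stands still between calls to the robot, and variables do not carry over. Pictures are saved under pics/ and viewed, at most 10 in all, crops included, and the job is handed in when it is done.

Besides the shell and the picture viewer there is one more tool, called after ">>>" as name(argument=value, ...), one argument or row to a line, values as JSON. drive_tool: Moves the arm, as the interface text tells. Its arguments: {"type":"object","properties":{"steps":{"type":"array"},"grip_force":{"type":"number"}},"required":["steps"]}

```bash
mkdir -p pics
cat > h.py <<'E'
import numpy as np, cv2
from scipy.spatial.transform import Rotation as R
from cell import observe, get_image, arm
def shot(n,f):
    d=get_image(n); cv2.imwrite('pics/'+f,d['image'][:,:,::-1]); return d
def rot(d):
    a=np.array(d['attitude'],float)
    return a if a.shape==(3,3) else R.from_rotvec(a).as_matrix()
def px(d,u,v,z):
    f=200/np.tan(np.radians(d['vfov'])/2)
    r=rot(d)@np.array([(u-d['cx'])/f,(v-d['cy'])/f,1]); o=np.array(d['xyz'])
    return o+r*(z-o[2])/r[2]
E
python3 - <<'E'
from h import *
import pickle
for n in ('top','side'):
    d=shot(n,n+'1.png'); pickle.dump(d,open(n+'1.pkl','wb')); print({k:v for k,v in d.items() if k!='image'})
print(arm.tcp_to_grasp, observe())
E
```

```text
{'vfov': 42.749726375230004, 'cx': 327.1193700983781, 'cy': 201.7227689064739, 'xyz': array([ 0.44344608, -0.00249739,  1.07432592]), 'attitude': array([-2.14821382,  2.1700943 , -0.09133161])}
{'vfov': 52.327187446811365, 'cx': 323.74049532602214, 'cy': 197.94379001465498, 'xyz': array([0.08850323, 0.43897642, 0.48604553]), 'attitude': array([-0.9286185 ,  2.2774201 , -1.25908484])}
0.0188 {'clock': 0.1, 'joints': array([-1.44657001,  0.43514175,  0.02499587,  1.57402248, -0.01161294,
        1.13402534, -0.07508186]), 'dq': array([-0.00028059, -0.00276418,  0.00057411, -0.00363317,  0.00025467,
       -0.00031458,  0.00136999]), 'joint_efforts': array([ 3.16914804e-03, -6.69122386e+01,  9.88007225e-01, -3.15147400e+01,
       -6.05164468e-02,  3.75242543e-02,  4.59792068e-05]), 'position': array([0.14050816, 0.60851091, 0.22602457]), 'ee_rot': array([-3.55650893e-01, -3.12136013e+00,  2.27950578e-03]), 'force': array([-0.49578971,  0.28767418, -0.24084808]), 'ft_torque': array([-0.00497122,  0.06839124,  0.0320033 ]), 'gripper_force': 0.0, 'width': 0.99932968686405}
```

View pics/top1.png

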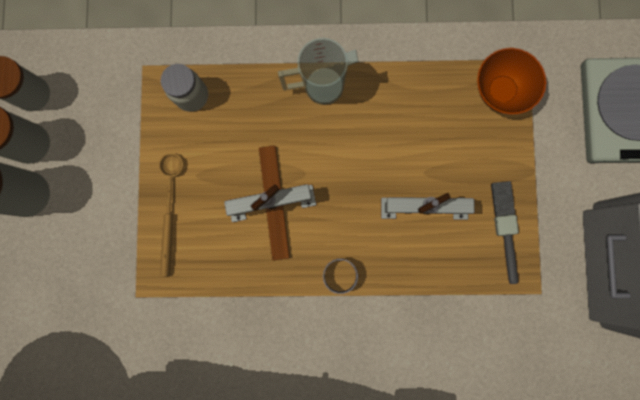

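View pics/side1.png

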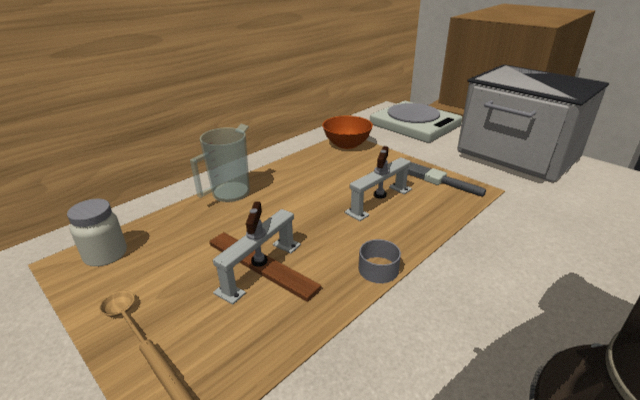

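The rule lies under the left clamp in the top view (middle near 270,199). The empty clamp is at (428,206), and its bar is near (434,204). I'll zoom in on the left clamp.

Run:
```python
import cv2
im=cv2.imread('pics/top1.png')[140:265,215:330]
cv2.imwrite('pics/c1.png',cv2.resize(im,None,fx=4.8,fy=4.8,interpolation=cv2.INTER_CUBIC))
```

```text
(no output)
```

View pics/c1.png

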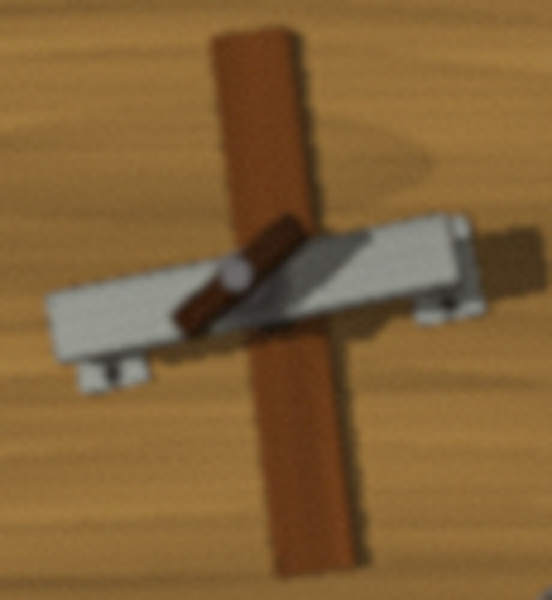

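```bash
cat >> h.py <<'E'
def cr(d,p,z,o=(215,140),s=4.8):
    return px(d,o[0]+(p[0]+.5)/s-.5,o[1]+(p[1]+.5)/s-.5,z)
E
python3 - <<'E'
from h import *
import pickle
d=pickle.load(open('top1.pkl','rb'))
A=cr(d,(295,222),.124);B=cr(d,(188,328),.124)
C=[cr(d,p,.078) for p in((47,297),(465,213),(463,281),(60,361))]
m=sum(C)/4; v=(C[1]+C[2]-C[0]-C[3])/2; print('beam',m,np.linalg.norm(v),np.arctan2(v[1],v[0]))
w=A-B;print('bar',(A+B)/2,cr(d,(236,272),.126),np.linalg.norm(w),np.arctan2(w[1],w[0]))
print('rule',[cr(d,p,.016) for p in((255,33),(316,573))])
S=[px(d,*p,.124) for p in((451,195),(420,213))];print('spare',S)
Rt=R.from_rotvec(observe()['ee_rot']).as_matrix();print(Rt)
E
```

```text
beam [0.55260011 0.13121085 0.078     ] 0.17143051839916407 -1.3836790209814154
bar [0.55276609 0.13177899 0.124     ] [0.553701   0.13368983 0.126     ] 0.058705061561502764 -0.7921297711300413
rule [array([0.67220574, 0.14150177, 0.016     ]), array([0.43591995, 0.11454244, 0.016     ])]
spare [array([ 0.55234275, -0.21586379,  0.124     ]), array([ 0.51931679, -0.15734762,  0.124     ])]
[[-9.74367683e-01  2.24961282e-01 -1.99487651e-04]
 [ 2.24961333e-01  9.74366631e-01 -1.43785433e-03]
 [-1.29087444e-04 -1.44587580e-03 -9.99998946e-01]]
```

>>> drive_tool(
  steps=[
    [0,23,-26.5,0,-0.0314],
    [0,23,-26.5,0,-0.0314],
    [0,23,-26.5,0,-0.0314],
    [0,23,-26.5,0,-0.0314],
    [0,23,-26.5,0,-0.0314],
    [0,23,-26.5,0,-0.0314],
    [0,23,-26.5,0,-0.0314],
    [0,23,-26.5,0,-0.0314],
    [0,23,-26.5,0,-0.0314],
    [0,23,-26.5,0,-0.0314],
    [0,23,-26.5,0,-0.0314],
    [0,23,-26.5,0,-0.0314],
    [0,23,-26.5,0,-0.0314],
    [0,23,-26.5,0,-0.0314],
    [0,23,-26.5,0,-0.0314],
    [0,23,-26.5,0,-0.0314],
    [0,23,-26.5,0,-0.0314],
    [0,21,-26,0,-0.0314],
    [0,0,0,0,0],
    [0,0,0,0,0],
  ],
)

```text
clock: 1.77
position: [0.5533, 0.1301, 0.2263]
ee_rot: [1.218, 2.896, -0.002]
force: [0.4, 0.9, -0.3]
width: 1.001
gripper_force: 0.0
```

Run:
```python
from h import *
import pickle
d=shot('wrist','w1.png'); pickle.dump(d,open('w1.pkl','wb'))
o=observe();M=R.from_rotvec(o['ee_rot']).as_matrix()
print(o['clock'],o['position'],M[:,2],np.arctan2(M[1,1],M[0,1]),o['joints'],d['xyz'])
```

```text
1.8167 [0.55239047 0.13200508 0.22624962] [-9.69029487e-04 -2.89221370e-04 -9.99999489e-01] 0.7774225822520862 [-0.61139357  0.35016153  0.38144996  1.73851646 -0.14513287  1.08168343
  0.59503255] [0.5064353  0.17768503 0.38463631]
```

View pics/w1.png

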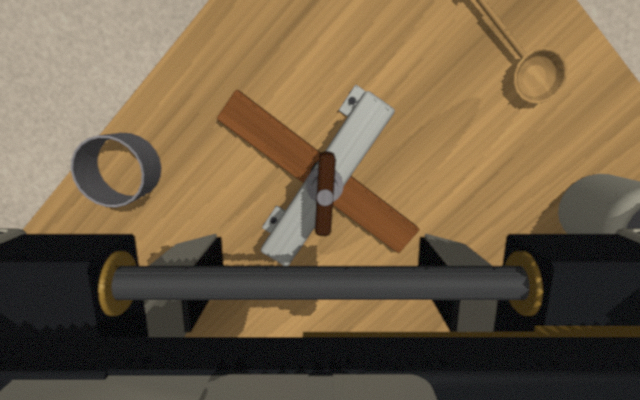

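The wrist view shows the bar from (326,152) to (323,236), with its cap at (325,197). The beam corners are about (368,88), (395,104), (288,266) and (262,250), and the fingers straddle the bar.

Run:
```python
from h import *
import pickle
d=pickle.load(open('w1.pkl','rb'))
A=px(d,326.5,153,.124);B=px(d,323,235,.124);w=A-B
print('bar',A,B,(A+B)/2,np.linalg.norm(w),np.arctan2(w[1],w[0]),'cap',px(d,325,197.5,.127))
C=[px(d,*p,.078) for p in((368,88),(395,104),(288,266),(262,250))]
v=C[0]+C[1]-C[2]-C[3];print('beam',sum(C)/4,np.linalg.norm(v)/2,np.arctan2(v[1],v[0]))
```

```text
bar [0.53163129 0.15791257 0.124     ] [0.57375259 0.11148327 0.124     ] [0.55269194 0.13469792 0.124     ] 0.06268878170815993 2.307582618076718 cap [0.55353631 0.1341122  0.127     ]
beam [0.55276193 0.1360046  0.078     ] 0.16929637024550992 1.7755113870301797
```

>>> drive_tool(
  steps=[
    [0,0.5,1.5,-20,-0.02],
    [0,0,0,-25,0],
    [0,0,0,-25,0],
    [0,0,0,-25,0],
    [0,0,0,-17,0],
    [0,0,0,-10,0],
    [0,0,0,0,0],
    [0.6,0,0,0,0],
    [0.6,0,0,0,0],
    [0.6,0,0,0,0],
    [1,0,0,0,0],
    [1,0,0,0,0],
    [1,0,0,0,0],
    [1,0,0,0,0],
    [1,0,0,0,0],
    [1,0,0,0,0],
  ],
  grip_force=25,
)

```text
clock: 3.15
position: [0.5531, 0.134, 0.1048]
ee_rot: [1.241, 2.886, 0.0]
force: [-0.3, 0.2, -1.2]
width: 0.396
gripper_force: 0.0
```

```bash
cat >> h.py <<'E'
def st():
    o=observe();M=R.from_rotvec(o['ee_rot']).as_matrix()
    print(o['clock'],o['position'],'yaw',np.arctan2(M[1,1],M[0,1]),'w',o['width']*92,o['gripper_force'],o['force'],o['ft_torque'])
E
python3 -c "from h import *;st()"
```

```text
3.15 [0.55306895 0.13399297 0.10477266] yaw 0.7586968328568756 w 36.46635016007793 0.0 [-0.26053604  0.18666137 -1.18096179] [-0.11123248  0.00302152  0.03094622]
```

>>> drive_tool(
  steps=[
    [1,0,0,0,0],
    [1,0,0,0,0],
    [1,0,0,0,0],
    [1,0,0,0,0],
    [1,0,0,0,0],
    [1,0,0,0,0],
    [1,0,0,0,0],
    [1,0,0,0,0],
  ],
)

```text
clock: 3.82
position: [0.5535, 0.1344, 0.1048]
ee_rot: [1.24, 2.886, 0.001]
force: [3.6, 3.8, -4.5]
width: 0.143
gripper_force: 24.9
```

```bash
python3 -c "from h import *;st()"
```

```text
3.8167 [0.55351096 0.13444644 0.10479531] yaw 0.7589679120663217 w 13.201930378195485 24.8832106590271 [ 3.61955192  3.82884822 -4.4841406 ] [ 0.68629033 -0.86062882 -0.10571604]
```

>>> drive_tool(
  steps=[
    [1,0.4,0.4,0,-0.04],
    [1,0,0,0,-0.07],
    [1,0,0,0,-0.07],
    [1,0,0,0,-0.07],
    [1,0,0,0,-0.07],
    [1,0,0,0,-0.07],
    [1,0,0,0,-0.07],
    [1,0,0,0,-0.07],
    [1,0,0,0,-0.07],
    [1,0,0,0,-0.07],
    [1,0,0,0,-0.07],
    [1,0,0,0,-0.07],
    [1,0,0,0,-0.07],
    [1,0,0,0,-0.07],
    [1,0,0,0,-0.07],
    [1,0,0,0,-0.07],
    [1,0,0,0,-0.07],
    [1,0,0,0,-0.07],
    [1,0,0,0,0],
    [1,0,0,0,0],
  ],
)

```text
clock: 5.48
position: [0.5535, 0.1345, 0.1048]
ee_rot: [2.677, 1.644, 0.0]
force: [3.1, 0.7, -2.5]
width: 0.139
gripper_force: 24.9
```

```bash
python3 -c "from h import *;st()"
```

```text
5.4833 [0.55351763 0.13450376 0.10480813] yaw -0.46915233545351204 w 12.80168719927495 24.886704683303833 [ 3.0762507   0.68130355 -2.53593902] [ 0.35570115 -0.44984144 -0.03210156]
```

>>> drive_tool(
  steps=[
    [1,0,0,0,-0.06],
    [1,0,0,0,-0.06],
    [1,0,0,0,0],
    [1,0,0,0,0],
    [1,0,0,0,0],
  ],
)

```text
clock: 5.9
position: [0.5535, 0.1345, 0.1048]
ee_rot: [-2.77, -1.482, -0.0]
force: [2.1, 2.0, -1.1]
width: 0.138
gripper_force: 24.9
```

```bash
python3 -c "from h import *;st()"
```

```text
5.9 [0.55348203 0.13446857 0.10480641] yaw -0.5884059698255326 w 12.69487777462654 24.923578798770905 [ 2.06778164  2.03948318 -1.09798851] [ 0.32303479 -0.45734782  0.02474072]
```

>>> drive_tool(
  steps=[
    [0.6,0,0,0,0],
    [0.6,0,0,0,0],
    [0.4,0,0,0,0],
    [0.4,0,0,0,0],
    [0.2,0,0,0,0],
    [0,0,0,0,0],
    [0,0,0,0,0],
    [0,0,0,0,0],
    [0,0,0,15,0],
    [0,0,0,25,0],
    [0,0,0,25,0],
    [0,0,0,25,0],
    [0,0,0,25,0],
    [0,0,0,7,0],
    [0,0,0,0,0],
    [0,0,0,0,0],
  ],
)

```text
clock: 7.23
position: [0.5532, 0.1346, 0.2263]
ee_rot: [-2.772, -1.478, -0.0]
force: [-0.2, -0.1, -0.5]
width: 0.999
gripper_force: 0.0
```

Run:
```python
from h import *
import pickle
st();d=shot('wrist','w2.png'); pickle.dump(d,open('w2.pkl','wb'))
```

```text
7.2333 [0.5532138  0.1346306  0.22627824] yaw -0.5908700828955222 w 91.9337635619989 0.0 [-0.23837238 -0.12136928 -0.54056334] [-0.0980816   0.09860403 -0.01878162]
```

View pics/w2.png

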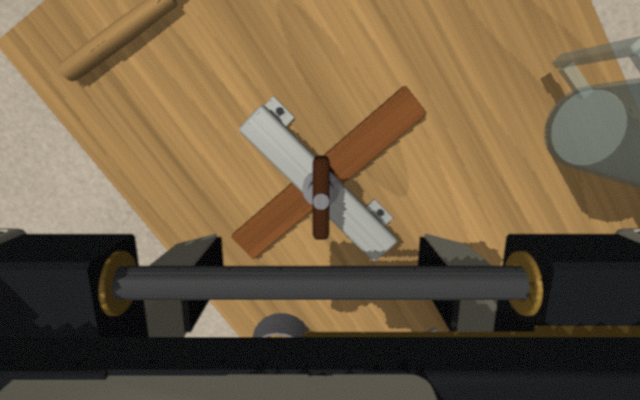

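The bar now runs from (321,156) to (321,239), and the beam crosses it at about 45°, with corners (241,129), (263,106), (375,261) and (399,241).

Run:
```python
from h import *
import pickle
d=pickle.load(open('w2.pkl','rb'))
g=cv2.cvtColor(d['image'],cv2.COLOR_RGB2HSV)
def ax(mask,z,lo):
    n,l,s,c=cv2.connectedComponentsWithStats(mask.astype(np.uint8))
    i=1+np.argmax(s[1:,4]);v,u=np.where(l==i)
    P=np.array([px(d,a,b,z)[:2] for a,b in zip(u,v)]);w=P-P.mean(0)
    t=np.linalg.svd(w,full_matrices=False)[2][0];print(s[i],P.mean(0),np.degrees(np.arctan2(t[1],t[0]))%180)
roi=np.zeros(g.shape[:2],bool);roi[95:245,225:420]=1
roi[140:,:]&=True
ax(roi&(g[...,2]<85)&(g[...,1]>100)&(abs(np.arange(640)-321)<14),.124,0)
ax(roi&(g[...,1]<60)&(g[...,2]>120),.078,0)
C=[px(d,*p,.078) for p in((241,129),(263,106),(399,241),(375,261))]
v=C[0]+C[1]-C[2]-C[3];print('beam',sum(C)/4,np.linalg.norm(v)/2,np.degrees(np.arctan2(v[1],v[0]))%180)
t=shot('top','top2.png')
im=cv2.imread('pics/top2.png')[140:265,215:330]
cv2.imwrite('pics/c2.png',cv2.resize(im,None,fx=4.8,fy=4.8,interpolation=cv2.INTER_CUBIC))
```

```text
[313 155  22  40 593] [0.56525022 0.15004166] 54.49344723158576
[ 239  106   74   98 2963] [0.54371923 0.18067048] 95.88262998490698
beam [0.55517206 0.13278224 0.078     ] 0.16672302126848013 100.90712917408636
```

Run:
```python
from h import *
import pickle
d=pickle.load(open('w2.pkl','rb'));w=pickle.load(open('w1.pkl','rb'))
im=d['image'].sum(2).astype(float)
# bar centreline: rows, darkness centroid away from cap/beam
uv=[]
for v in list(range(160,184))+list(range(212,234)):
    r=np.clip(260-im[v,308:335],0,None)
    uv.append((308+(r*np.arange(27)).sum()/r.sum(),v))
uv=np.array(uv);k=np.polyfit(uv[:,1],uv[:,0],1);print(k)
a,b=[px(d,np.polyval(k,v),v,.124) for v in (156,239)];t=a-b
print('bar',np.degrees(np.arctan2(t[1],t[0]))%180)
m=lambda D,ps:[px(D,*p,.016)[:2].round(4) for p in ps]
print('rule before',m(w,((227,105),(411,240))),'after',m(d,((416,101),(243,248))))
```

```text
[-3.86105434e-02  3.29309562e+02]
bar 54.09697482833797
rule before [array([0.4386, 0.1146]), array([0.6739, 0.1469])] after [array([0.6727, 0.1426]), array([0.4381, 0.1134])]
```

```bash
python3 -c "from cell import arm;print(arm.sign_off())"
```

```text
the job is handed in; nothing more can be done
None
```

I turned the knob of the clamp over the rule to about 45° past the beam's line (45–47° measured in the images) and let go; the rule stayed in place to within measuring error, the empty clamp was left alone, and I handed the job in at about 7 s.

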